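Pin the plate carriage and gauge the plate gap

ROBOT

A 7-joint arm with a two-finger parallel gripper is mounted at the origin on a cart in front of the work surface, level with it; the furniture and walls round the work are solid. World frame = base frame: x ahead of the robot, y to its left, z up, the work surface at z = 0. Lengths are in m, angles in rad, forces in N, time in s.
With the tool pointing down it reaches from about 0.35 to 0.775 m from the base axis. Payload 3.1 kg.
Tool frame: the origin (TCP) lies midway between the tips of the shut fingers; the grasp point (between the pads) lies tcp_to_grasp behind it (tcp_to_grasp is the distance from the TCP to the grasp point, in m); z points along the fingers, y is the line along which they close (so a half turn about z gives the same grasp; the last joint's range is limited). The gripper opens to 85 mm and grips with 20 to 120 N. Pads are 22 mm wide; open, the fingers measure 114 mm over their backs; the gripper's body (76 mm by 85 mm) begins 54 mm behind the grasp point. The pads swing forward as they close: fully open they stand 13 mm farther back than shut.
Start: joints at [1.194, 0.311, 0.014, 1.512, -0.004, 1.319, -0.027], TCP at [0.181, -0.519, 0.231] pointing down, gripper open.
Joint ranges: [-2.7, 2.7], [-0.3, 1.91], [-1.27, 1.3], [0.12, 2.57], [-1.44, 4.58], [0.2, 2.03], [-3.05, 3.05]. Speed limits (rad/s): [2.79, 2.79, 3.14, 3.14, 3.14, 3.14, 3.14].

INTERFACE

Orientations are given as a unit quaternion [w, x, y, z].
In Python, from cell import get_obs, grab_frame, job_done, regions_of, tcp_to_grasp gives the robot as it stands. The module is installed in compiled form; this text tells all that it offers.
- The arm moves only by the tool carry_out, never from a script. Its argument "motion" is a list of rows, each a list of 3 entries, a list of its own where there are three numbers: the shift along the tool's x, y, z in units of 0.04 m (1.0 is 0.04 m), then the turn, a rotation vector about the tool's x, y, z in units of 0.12 rad (1.0 is 0.12 rad), then the opening, from 0 (shut) to 1 (fully open). A call has 1 to 20 rows; each row shifts and turns the commanded pose from where the row before left it, along the tool's axes as they then stand; what a row does not reach is not made up. A row lasts 1/12 s, in which the tool goes at most 41.7 mm and 7.16 degrees, less where a joint would pass 70% of its speed; a pose out of reach is approached as far as the arm can. A call with a number of a shift or a turn outside -1 to 1 is refused whole. A call with a gripper value outside its range is refused whole. The fingers move at their own pace and stop on an object; "force" is the grip in N (left out, the last holds). Time passes only in rows, so rows that do not move let the fingers close. It gives the time, the measured TCP pose, the force, the opening and the grip force at its end, in the units of the state.
- get_obs(): the state, without advancing time (a new reading comes with each control period).
- grab_frame(name): name is "scene" or "top"; returns a dict with "pixels" (400x640x3 uint8, red, green, blue), "depth" (400x640 float32, m along the optical axis (not along the pixel's ray), 0 where there is no reading), "mtx" (3x3 intrinsics, pixels), "k1" (the pictures are not rectified: a ray, as slopes to the right and down, at radius r is drawn at 1 + k1 r^2 times it, then the intrinsics apply), "R" (3x3) and "t" (3): a world point X has camera coordinates R X + t. Camera axes: x right, y down, z forward; pixel columns grow to the right and rows downward; lengths in m; the calibration is good to about 2 mm. A picture is of the moment at which its call begins.
- job_done(): hands the job in; it is judged then, once.
Trained networks look in a picture, given as the dict that the camera call returned (one of the last four; its "shot" number tells which), for a name from the list of things; names that differ only in an ending like _2 or _b are one class to them, and where a whole thing is asked for, a point or a joint stands for the part that bears it (a point fixed in the world has none). Each returns a list of dicts, best first, with "p" (0 to 1); they miss things now and then, are a little off and sometimes report something else, mostly with a low value. They report only what shows in the picture. A call takes as long as a camera call. They do not tell look-alikes from the thing itself.
- regions_of(picture, label): "region" (400x640 bool, what is visible of it) and "extent" ([left, top, right, bottom] in pixels, round what is visible of it).
The state is a dict: "time_s": time; "joint_pos": joint angles; "joint_velocities": joint speeds; "tau": joint torques, N m; "position": TCP position; "tool_rot": TCP orientation; "wrist_force": force on the tool from outside, world axes, zero at the start; "moment": the same for the moment, N m; "width": finger opening in m; "grip_force": force on a finger pad.
Only numpy, scipy, OpenCV 4.12 (cv2) and the standard library are available. Lean on these libraries where they do the work, as an engineer would, in place of code of your own. Each camera call takes 0.05 s, during which the arm holds its last target. There are 200 camera calls.

TASK

Lock the plate stand's blue carriage by dropping the red-headed pin fully home through its hole, and let go of the pin. Then take the yellow-handled feeler and slide its blade straight down between the two white plates until it drags snugly with the red line on the blade level with the plates' top edges. Do not run the blade onto the floor below the plates, and finish still gripping the feeler, holding it still at that depth; leave the other things on the worktop alone.

Things in the scene. Friction and masses are not known exactly. Their poses are not given: they have to be found in the camera images.
- stand: grey plate stand, fixed to the worktop, base 140 x 90 x 20 mm; origin under the centre of its base, x along the length, z up. On it a blue carriage (top 32 mm above the worktop) bears, centred at x = -45 mm, the hole for the pin, and, centred at x = +25 mm, the two white plates between upright aluminium brackets (64 mm over both, 74 mm above the worktop)
- carriage (a joint): travel of the blue carriage along the stand's +x, m; 0 = at its stop, where the holes of carriage and base are in line. It starts there, held by 8 N of friction; range 0 to 0.03
- lock_hole (a point): centre of the mouth of the 12 mm round hole in the carriage, at its top face, 32 mm above the worktop; axis vertical. The hole goes through the 10 mm carriage, a 2 mm gap and the 20 mm base; no plate stands within 35 mm of it in x
- mouth (a point): middle of the mouth between the two plates, level with their top edges, 89 mm above the worktop; x along the gap, y across it, z up. The plates are 60 mm long in x; flared lips narrow the mouth from 17 mm to 1 mm over its upper 11.5 mm, below that the plates are parallel; the floor of their frame lies 55 mm below this point
- plate_frame: aluminium frame on the carriage that bears both plates, origin at the middle of its underside, 32 mm above the worktop; it floats up to 5 mm either way along y against a weak centring spring (0.12 N per mm), so the plates centre themselves on a blade that comes in a little off the middle; the mouth moves with it
- left_plate: white plate on the stand's +y side of the gap, 60 x 6 mm, pressed towards the gap by a spring of 2 N at rest, 3 N with the blade between; it gives up to 6 mm in +y. Origin at the gap's middle, at the foot of the plate as built
- right_plate: the same, mirrored, on the -y side; it gives in -y
- tool_rest: grey plastic block, fixed, 110 x 60 x 66 mm high, origin under its centre; its hole at x = -27.5 mm holds the pin upright, its slot at x = +27.5 mm the feeler
- lock_pin: steel pin with red round head, about 60 g, upright; origin at the tip of its foot, z up. Shank 10 mm thick, 26 mm long with a tapered foot, head 20 mm diameter from 26 to 58 mm above the origin; the head's underside rests on the tool rest, and on the carriage when fully home
- pin_tip (a point): tip of the pin's foot, on its axis
- feeler: feeler with yellow handle and steel blade, about 70 g, standing blade down in the tool rest; origin at the blade's tip, z up along the blade, x across its width, y through its thickness. Blade 16 mm wide, 4 mm thick, thinned to 2 mm over its last 12 mm, 62 mm long, red line 40 mm above the tip; handle 36 mm (x) x 12 mm (y) from 62 to 96 mm above the tip: grip it across y
- blade_tip (a point): tip of the feeler's blade
- bottle_green_cap: white bottle with green cap, 60 mm diameter, 135 mm high, origin under it; a bystander
- sample_cup: sample cup with red lid, 64 mm diameter, 70 mm high, origin under it; a bystander
- slide_carton: small pale green carton, 29 x 78 x 30 mm, origin under it; a bystander
Things that resemble listed ones, but are neither listed nor needed, are in the scene too. What is meant by the lock_pin is not pink or purple, and is the smaller of those in its own colour.

How it is judged:
On the way, in this order (a step that is already met when the one before it is completed fails the run):
1. the pin is fully home through carriage and base, and released (horizontal distance between pin_tip and lock_hole below 0.005 m and z of pin_tip in the frame of lock_hole below -0.021 m and angle between lock_pin's own z axis and vertical below 0.12 rad and value of joint carriage below 0.004 m and contact force between the fingers and lock_pin below 0.1 N), for 0.2 s.
2. the blade is between the plates and drags on both (z of blade_tip in the frame of mouth between -0.048 and -0.032 m and x of blade_tip in the frame of mouth between -0.02 and 0.02 m and y of blade_tip in the frame of mouth between -0.006 and 0.006 m and contact force between feeler and left_plate above 0.8 N and contact force between feeler and right_plate above 0.8 N), for 0.2 s.
At the end, for the whole second after the job is handed in: Pin fully home and upright in the carriage hole, untouched; carriage within 4 mm of its stop. Blade centred between the plates, square within 0.15 rad, upright within 0.12 rad, red line within 8 mm of their top edges, each plate pressing over 0.8 N; fingers grip the feeler over 2 N, at rest (all of step 1 and all of step 2 and angle between feeler's own z axis and vertical below 0.12 rad and angle between the y axis of feeler and the y axis of mouth, either way round below 0.15 rad and contact force between the fingers and feeler above 2 N and linear speed of feeler below 0.01 m/s); the arm keeps its last pose, push and grip.
It fails at once if the blade is run down onto the floor between the plates (x of blade_tip in the frame of mouth between -0.02 and 0.02 m and y of blade_tip in the frame of mouth between -0.006 and 0.006 m and z of blade_tip in the frame of mouth below -0.0535 m).
It fails at once if a bystander is knocked over or shifted by more than 30 mm (distance of any of bottle_green_cap, sample_cup, slide_carton from where it was at the start of the episode above 0.03 m or angle between any of bottle_green_cap, sample_cup, slide_carton's own z axis and vertical above 0.5 rad).
It also fails if it takes over 54 s, if anything falls off the work surface, if the arm or the gripper's body presses on something with over 40 N, if the wrist force passes 120 N, or if a joint passes its speed limit or range.

## Working session

There is one attempt and no reset: what is moved stays moved. The work goes in short steps, Python scripts to look and compute and a tool call to move; the robot and the scene stay as the last step left them, time stands still between calls to the robot, and variables do not carry over. Pictures are saved under pics/ and viewed, at most 13 in all, crops included, and the job is handed in when it is done.

Besides the shell and the picture viewer there is one more tool, called after "Emit:" by a JSON object that holds its "method" and its "body", one argument or row to a line. carry_out: Moves the arm, as the interface text tells. Its arguments: {"type":"object","properties":{"motion":{"type":"array"},"force":{"type":"number"}},"required":["motion"]}

```bash
mkdir -p pics; cat > h.py <<'E'
import numpy as np, cv2
from cell import *
def save(f,name,box=None,s=1):
    im=f["pixels"][...,::-1]
    if box: im=im[box[1]:box[3],box[0]:box[2]]
    cv2.imwrite("pics/"+name,cv2.resize(im,None,fx=s,fy=s,interpolation=cv2.INTER_CUBIC))
def cloud(f):
    K,k1=f["mtx"],f["k1"]; v,u=np.mgrid[0:400,0:640].astype(float)
    p=cv2.undistortPoints(np.stack([u.ravel(),v.ravel()],1)[:,None],K,np.array([k1,0,0,0,0.]))[:,0]
    d=f["depth"].astype(float).ravel(); c=np.c_[p*d[:,None],d]
    return ((c-f["t"])@f["R"]).reshape(400,640,3)
E
python3 - <<'E'
from h import *
print(tcp_to_grasp,get_obs())
for n in("scene","top"):
    f=grab_frame(n); save(f,n+"0.png"); P=cloud(f); print(n,f["R"].round(3).tolist(),f["t"].round(3),f["k1"])
    for l in("stand","carriage","plate_frame","left_plate","tool_rest","lock_pin","feeler","bottle_green_cap","sample_cup","slide_carton"):
        for r in regions_of(f,l):
            m=r["region"]&(f["depth"]>0)
            if m.sum() and r["p"]>.2: q=P[m]; print(l,round(r["p"],2),[int(x) for x in r["extent"]],np.median(q,0).round(3),np.percentile(q,2,0).round(3),np.percentile(q,98,0).round(3))
E
```

```text
0.0187 {'time_s': 0.0, 'joint_pos': array([ 1.19431514,  0.31173579,  0.01398924,  1.51307566, -0.00439722,
        1.31921255, -0.02715569]), 'joint_velocities': array([-9.31798064e-04, -1.91513875e-03, -1.35004740e-03, -1.55495325e-03,
       -8.38542853e-05,  1.24186794e-04, -2.14410616e-04]), 'tau': array([-7.69953795e-05, -3.79909086e+01,  1.46231242e-01, -2.30589294e+01,
        1.23126351e-02,  1.37061632e-02,  2.37380931e-05]), 'position': array([ 0.1804762 , -0.51875899,  0.23020802]), 'tool_rot': array([-1.17421787e-03,  9.86011807e-01,  1.66671158e-01, -2.48962990e-04]), 'wrist_force': array([-0.12096159, -0.33906384, -1.34178341]), 'moment': array([-0.0531798 ,  0.01187675, -0.05818604]), 'grip_force': 0.0, 'width': 0.08507702368599723}
scene [[-0.612, -0.79, 0.023], [-0.338, 0.236, -0.911], [0.714, -0.566, -0.412]] [0.108 0.349 0.33 ] 0.03172647961417487
stand 0.94 [263, 203, 319, 275] [ 0.519 -0.193  0.031] [ 0.456 -0.244  0.001] [ 0.593 -0.143  0.086]
stand 0.36 [268, 203, 311, 265] [ 0.53  -0.201  0.033] [ 0.465 -0.27  -0.001] [ 0.648 -0.157  0.087]
carriage 0.55 [268
[... 2235 characters left out ...]
0] [ 0.502 -0.364  0.098] [ 0.494 -0.372  0.073] [ 0.51  -0.355  0.102]
lock_pin 0.55 [216, 162, 243, 184] [ 0.662 -0.03   0.031] [ 0.636 -0.065  0.009] [0.689 0.007 0.035]
lock_pin 0.49 [375, 204, 386, 212] [ 0.553 -0.438  0.081] [ 0.542 -0.453  0.046] [ 0.566 -0.428  0.085]
feeler 0.4 [350, 196, 354, 210] [ 0.557 -0.361  0.1  ] [ 0.541 -0.368  0.074] [ 0.574 -0.356  0.105]
bottle_green_cap 0.92 [349, 140, 378, 171] [ 0.687 -0.392  0.102] [ 0.669 -0.436 -0.002] [ 0.739 -0.368  0.138]
sample_cup 0.55 [403, 184, 432, 210] [ 0.584 -0.535  0.07 ] [ 0.557 -0.566  0.003] [ 0.614 -0.51   0.075]
slide_carton 0.77 [219, 160, 245, 185] [ 0.662 -0.031  0.031] [ 0.639 -0.064  0.008] [0.688 0.004 0.035]
```

```bash
python3 - <<'E'
from h import *
f=grab_frame("top"); save(f,"topc.png",(190,130,450,290),3)
f=grab_frame("scene"); save(f,"scc.png",(250,140,430,280),4)
E
```

```text
(no output)
```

View pics/topc.png

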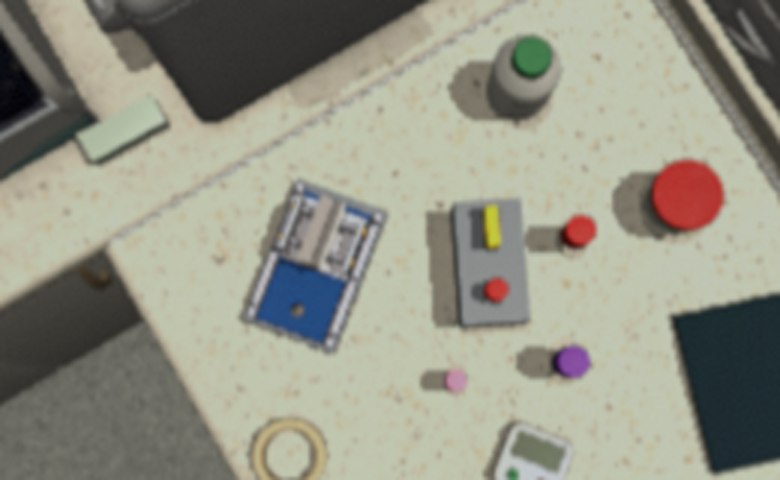

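View pics/scc.png

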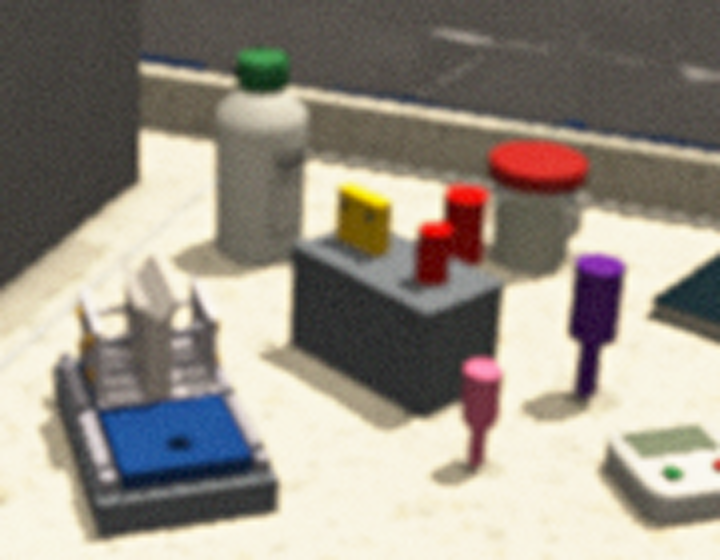

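The reds are a small one in the tool rest (topc crop 497,290; scene crop 434,253) and a larger one standing on the worktop (580,231; 465,222). The smaller red in the tool rest is the lock_pin, since the text puts it in the rest's hole. The pink (456,381) and purple (572,362) ones are excluded. The feeler is at (492,228), the hole at about (298,310) and the plates at (320,230).

```bash
cat >> h.py <<'E'
def toplane(f,uv,z):
    p=cv2.undistortPoints(np.asarray(uv,float).reshape(-1,1,2),f["mtx"],np.array([f["k1"],0,0,0,0.]))[:,0]
    d=np.c_[p,np.ones(len(p))]@f["R"]; c=-f["R"].T@f["t"]
    return c+d*((z-c[2])/d[:,2])[:,None]
def tri(fa,ua,fb,ub):
    # least squares of two rays
    A=np.zeros((3,3));b=np.zeros(3)
    for f,u in((fa,ua),(fb,ub)):
        c=-f["R"].T@f["t"]; d=toplane(f,[u],0.)[0]-c; d/=np.linalg.norm(d); M=np.eye(3)-np.outer(d,d); A+=M;b+=M@c
    return np.linalg.solve(A,b)
def mask(f,name,box):
    h=cv2.cvtColor(f["pixels"],cv2.COLOR_RGB2HSV).astype(int); H,S,V=h[...,0],h[...,1],h[...,2]
    m={"red":((H<8)|(H>172))&(S>150)&(V>70),"yel":(H>18)&(H<38)&(S>130)&(V>80),"blue":(H>98)&(H<125)&(S>120)&(V>40)}[name]
    o=np.zeros_like(m); x0,y0,x1,y1=box; o[y0:y1,x0:x1]=m[y0:y1,x0:x1]; return o
def uvof(m): v,u=np.nonzero(m); return np.c_[u,v].astype(float)
E
python3 - <<'E'
from h import *
t=grab_frame("top"); s=grab_frame("scene"); T=cloud(t);S=cloud(s)
for f,P,n,bp,bf in((t,T,"top",(345,218,365,238),(345,190,362,216)),(s,S,"scene",(350,190,364,215),(330,182,350,206))):
    for c,b in(("red",bp),("yel",bf)):
        m=mask(f,c,b)&(f["depth"]>0); q=P[m]; top=np.percentile(q[:,2],95); q=q[q[:,2]>top-.008]
        r=cv2.minAreaRect((q[:,:2]*1000).astype(np.float32)); print(n,c,m.sum(),uvof(m).mean(0).round(2),top.round(4),q.mean(0).round(4),r)
    # depth of tops via plane
m=mask(t,"red",(345,218,365,238)); print("pin plane",toplane(t,[uvof(m).mean(0)],.096))
m=mask(t,"yel",(345,190,362,216)); w=toplane(t,uvof(m),.1)[:,:2]*1000; print("feeler plane",w.mean(0),cv2.minAreaRect(w.astype(np.float32)))
mm=cv2.morphologyEx(mask(t,"blue",(265,180,325,250)).astype(np.uint8),cv2.MORPH_CLOSE,np.ones((7,7)))
n=regions_of(t,"stand")
q=T[n[0]["region"]&(t["depth"]>0)]
for lo,hi in((.012,.03),(.06,.1),(.08,.1)):
    k=q[(q[:,2]>lo)&(q[:,2]<hi)]; print("stand",lo,len(k),cv2.minAreaRect((k[:,:2]*1000).astype(np.float32)),k.mean(0))
# hole
for f,b in((t,(283,225,297,240)),(s,(285,242,302,258))):
    im=f["pixels"].astype(float); print(b); print(im[b[1]:b[3],b[0]:b[2],2].astype(int))
# rest
n=regions_of(t,"tool_rest"); q=T[n[0]["region"]]; k=q[(q[:,2]>.058)&(q[:,2]<.073)]; print("rest",cv2.minAreaRect((k[:,:2]*1000).astype(np.float32)),np.median(k[:,2]))
E
```

```text
top red 38 [354.89 226.21] 0.1017 [ 0.5023 -0.3639  0.099 ] ((501.9244384765625, -363.4369812011719), (14.490041732788086, 16.394704818725586), 43.793697357177734)
top yel 67 [353.25 205.36] 0.1044 [ 0.5564 -0.3618  0.1008] ((556.5451049804688, -362.69830322265625), (10.554250717163086, 31.64046287536621), 88.68104553222656)
scene red 129 [358.82 201.34] 0.097 [ 0.4973 -0.3621  0.0947] ((498.76776123046875, -363.6278076171875), (15.829275131225586, 15.209365844726562), 50.49182891845703)
scene yel 177 [340.44 194.59] 0.0992 [ 0.5519 -0.3585  0.0966] ((554.009765625, -359.7338562011719), (11.01624584197998, 32.37837219238281), 88.60565185546875)
pin plane [[ 0.50202869 -0.36384271  0.096     ]]
feeler plane [ 555.83857984 -360.80485792] ((555.4828491210938, -361.35626220703125), (12.924741744995117, 33.91849136352539), 89.04911041259766)Traceback (most recent call last):
  File "<stdin>", line 12, in <module>
IndexError: list index out of range
```

```bash
python3 - <<'E'
from h import *
t=grab_frame("top"); s=grab_frame("scene"); T=cloud(t);S=cloud(s)
q=T[185:246,270:322].reshape(-1,3)
for lo,hi in((.012,.1),(.055,.1),(.08,.1)):
    k=q[(q[:,2]>lo)&(q[:,2]<hi)]; print("stand",lo,len(k),cv2.minAreaRect((k[:,:2]*1000).astype(np.float32)),k.mean(0))
q=T[185:250,335:372].reshape(-1,3);k=q[(q[:,2]>.058)&(q[:,2]<.073)]; print("rest",cv2.minAreaRect((k[:,:2]*1000).astype(np.float32)),np.median(k[:,2]))
for f,b,n in((t,(283,228,297,239),"t"),(s,(287,244,303,256),"s")):
    im=f["pixels"].astype(float); print(n); print(im[b[1]:b[3],b[0]:b[2],2].astype(int))
for f,n in((t,"t"),(s,"s")):
    for l in("stand","carriage","plate_frame","left_plate","tool_rest"):
        for r in regions_of(f,l)[:2]: print(n,l,round(r["p"],2),r["extent"])
    m=mask(f,"blue",(262,180,325,285)); 
    w=toplane(f,uvof(m),.032)[:,:2]*1000; print(n,"blue",len(w),cv2.minAreaRect(w.astype(np.float32)))
save(t,"stand.png",(268,182,326,248),9); save(s,"stands.png",(255,195,325,280),7)
im=np.hstack([cv2.resize(cv2.imread("pics/stand.png"),(400,455)),cv2.resize(cv2.imread("pics/stands.png"),(380,455))]);cv2.imwrite("pics/both.png",im)
E
```

```text
stand 0.012 1629 ((534.3629150390625, -204.87965393066406), (90.32840728759766, 140.0198516845703), 68.3060073852539) [ 0.53223983 -0.20601991  0.04009231]
stand 0.055 329 ((557.3214111328125, -214.32623291015625), (69.22969818115234, 60.16779327392578), 68.03089904785156) [ 0.5566967  -0.21342573  0.07933159]
stand 0.08 179 ((557.2078857421875, -212.01699829101562), (40.34690856933594, 61.211463928222656), 87.27629852294922) [ 0.55724725 -0.21344464  0.08636623]
rest ((530.971923828125, -363.55609130859375), (110.25143432617188, 60.23478317260742), 2.755467176437378) 0.06678213059381341
t
[[129 128 128 128 128 128 128 128 127 128 129 128 127 128]
 [129 128 129 130 129 127 125 126 128 128 127 128 129 129]
 [130 129 129 128 124 114 111 119 128 128 128 127 129 130]
 [130 130 129 122 101  85  88 103 123 128 128 128 129 128]
 [129 128 128 114  82  68  82  99 115 126 128 129 129 130]
 [128 129 126 114  83  75  91 103 113 126 128 129 128 129]
 [129 129 127 119  98  89  96 105 116 126 129 128 128 128]
 [129 130 128 126 112 106 107 115 122 126 128 128 129 127]
 [128 129 129 128 124 121 121 1
[... 1014 characters left out ...]
1, 196.6, 314.0, 224.0]
t carriage 0.64 [276.7, 193.2, 310.3, 238.8]
t plate_frame 0.88 [283.9, 197.0, 311.5, 223.4]
t left_plate 0.66 [282.6, 195.7, 311.7, 223.1]
t blue 468 ((530.9151000976562, -203.69471740722656), (62.95486831665039, 122.3160629272461), 68.6176528930664)
s stand 0.57 [261.3, 202.9, 316.9, 274.5]
s stand 0.5 [269.3, 205.3, 310.6, 263.4]
s carriage 0.75 [268.6, 206.5, 310.3, 262.7]
s carriage 0.2 [370.4, 174.9, 398.7, 208.3]
s plate_frame 0.59 [269.0, 204.7, 303.9, 242.3]
s left_plate 0.7 [276.0, 207.2, 287.9, 239.8]
s tool_rest 0.78 [320.7, 199.6, 375.8, 242.7]
s blue 636 ((493.7971496582031, -188.78851318359375), (64.06280517578125, 72.30572509765625), 68.19713592529297)
```

View pics/both.png

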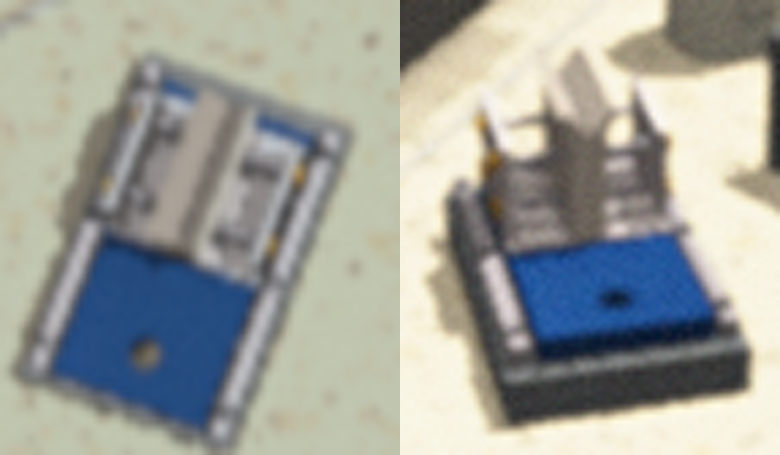

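The crops show the small red pin in the rest, the hole in the blue carriage (left panel 147,352; right panel 615,297), and the gap running along the stand's axis, yawed about -21.7°. I start with the turn and compute the shift after it.

Emit:
{"method": "carry_out", "body": {
  "motion": [
    [[0, 0, 0], [0, 0, 1], 0.5],
    [[0, 0, 0], [0, 0, 1], 0.5],
    [[0, 0, 0], [0, 0, 1], 0.5],
    [[0, 0, 0], [0, 0, 1], 0.5],
    [[0, 0, 0], [0, 0, 1], 0.5],
    [[0, 0, 0], [0, 0, 0.95], 0.5],
    [[0, 0, 0], [0, 0, 0], 0.5]
  ],
  "force": 30
}}

```text
time_s: 2.53
position: [0.1808, -0.5194, 0.2313]
tool_rot: [0.0, 0.982, -0.189, -0.0]
wrist_force: [0.1, 0.2, 0.5]
width: 0.0428
grip_force: 0.0
```

```bash
cat >> h.py <<'E'
from scipy.spatial.transform import Rotation as Ro
def plan(target,yaw=None,quiet=0):
    o=get_obs(); q=o["tool_rot"]; R=Ro.from_quat([q[1],q[2],q[3],q[0]]).as_matrix()
    y=np.degrees(np.arctan2(R[1,0],R[0,0])); d=R.T@(np.array(target)-o["position"])/.04
    print("t",round(o["time_s"],2),"pos",o["position"].round(4),"yaw",y.round(2),"tilt",R[:,2].round(4),"w",round(o["width"],4),"grip",round(o["grip_force"],1),"F",o["wrist_force"].round(2))
    print("units to target",d.round(3), "" if yaw is None else ("rotz units",np.radians(y-yaw)/.12))
E
python3 - <<'E'
from h import *
t=grab_frame("top"); s=grab_frame("scene")
for f,b in((t,(283,229,296,238)),(s,(289,247,301,254))):
    B=f["pixels"].astype(float)[b[1]:b[3],b[0]:b[2],2]; w=np.clip(np.median(f["pixels"][b[1]-2:b[3],b[0]:b[2],2])-6-B,0,None)
    v,u=np.mgrid[b[1]:b[3],b[0]:b[2]]; c=[(w*u).sum()/w.sum(),(w*v).sum()/w.sum()]; print(c,toplane(f,[c],.032))
    if f is t: ct=c
print("tri",tri(t,ct,s,c))
m=mask(t,"red",(345,218,365,238)); ms=mask(s,"red",(350,190,364,215)); 
print("pin tri",tri(t,uvof(m).mean(0),s,uvof(ms).mean(0)), "scene axis z.082",toplane(s,[uvof(ms).mean(0)],.084))
m=mask(t,"yel",(345,190,362,216)); ms=mask(s,"yel",(330,182,350,206));print("feeler tri",tri(t,uvof(m).mean(0),s,uvof(ms).mean(0)))
plan([.503,-.3642,.15],-21.7)
E
```

```text
[np.float64(288.38287560581585), np.float64(232.60743134087238)] [[ 0.49234998 -0.18773501  0.032     ]]
[np.float64(294.34581673306775), np.float64(250.42788844621515)] [[ 0.48940851 -0.18795479  0.032     ]]
tri [ 0.49181384 -0.18843079  0.03069707]
pin tri [ 0.50155022 -0.3659939   0.08567766] scene axis z.082 [[ 0.50285215 -0.36981801  0.084     ]]
feeler tri [ 0.55743012 -0.3628118   0.08171614]
t 2.63 pos [ 0.1808 -0.5195  0.2313] yaw -21.55 tilt [-0.e+00 -1.e-04 -1.e+00] w 0.0425 grip 0.0 F [-0.63  0.29  0.33]
units to target [ 6.065 -6.569  2.033] ('rotz units', np.float64(0.022015638949975058))
```

Emit:
{"method": "carry_out", "body": {
  "motion": [
    [[0.607, -0.657, 0.1], [0, 0, 0], 0.5],
    [[0.607, -0.657, 0.1], [0, 0, 0], 0.5],
    [[0.607, -0.657, 0.1], [0, 0, 0], 0.5],
    [[0.607, -0.657, 0.1], [0, 0, 0], 0.5],
    [[0.607, -0.657, 0.1], [0, 0, 0], 0.5],
    [[0.607, -0.657, 0.1], [0, 0, 0], 0.5],
    [[0.607, -0.657, 0.1], [0, 0, 0], 0.5],
    [[0.607, -0.657, 0.1], [0, 0, 0], 0.5],
    [[0.607, -0.657, 0.1], [0, 0, 0], 0.5],
    [[0.607, -0.657, 0.1], [0, 0, 0], 0.5],
    [[0, 0, 0], [0, 0, 0], 0.5],
    [[0, 0, 0], [0, 0, 0], 0.5]
  ]
}}

```text
time_s: 3.63
position: [0.5062, -0.362, 0.1904]
tool_rot: [-0.001, 0.983, -0.184, -0.0]
wrist_force: [-0.5, -0.4, 0.5]
width: 0.0424
grip_force: 0.0
```

```bash
python3 - <<'E'
from h import *
plan([.5025,-.3645,.0715],-21.7)
t=grab_frame("top");s=grab_frame("scene")
a=cv2.resize(t["pixels"][170:270,300:400,::-1],None,fx=4,fy=4);b=cv2.resize(s["pixels"][140:240,300:400,::-1],None,fx=4,fy=4)
cv2.imwrite("pics/abovepin.png",np.hstack([a,b]))
E
```

```text
t 3.63 pos [ 0.5062 -0.362   0.1904] yaw -21.24 tilt [ 2.0e-04  2.4e-03 -1.0e+00] w 0.0424 grip 0.0 F [-0.51 -0.36  0.53]
units to target [-0.061  0.098  2.971] ('rotz units', np.float64(0.06750702722666753))
```

View pics/abovepin.png

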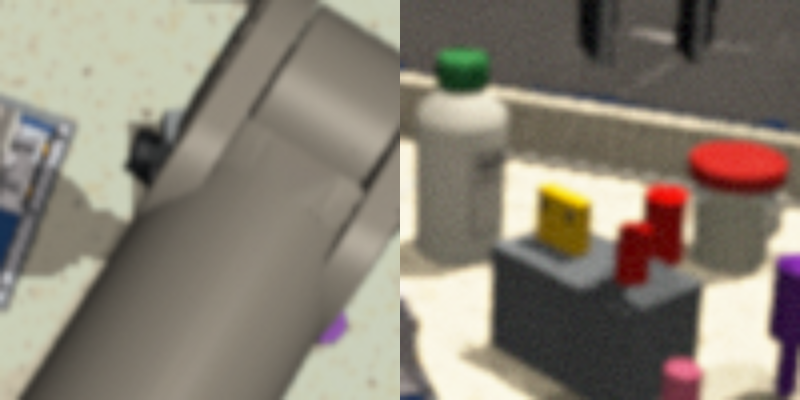

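The top view is blocked by the arm. The scene view shows the fingers (600–690, 30) above the rest, with the pin at (632,253). Descending.

Emit:
{"method": "carry_out", "body": {
  "motion": [
    [[-0.06, 0.1, 0.6], [0, 0, 0.07], 0.5],
    [[0, 0, 0.6], [0, 0, 0], 0.5],
    [[0, 0, 0.5], [0, 0, 0], 0.5],
    [[0, 0, 0], [0, 0, 0], 0.5],
    [[0, 0, 0], [0, 0, 0], 0.5],
    [[0, 0, 0], [0, 0, 0], 0.5],
    [[0, 0, 0], [0, 0, 0], 0.5]
  ]
}}

```text
time_s: 4.32
position: [0.5006, -0.3694, 0.1255]
tool_rot: [0.001, 0.981, -0.193, 0.002]
wrist_force: [-0.5, -0.2, -0.2]
width: 0.0428
grip_force: 0.0
```

```bash
python3 - <<'E'
from h import *
plan([.5025,-.3645,.0715],-21.7)
E
```

```text
t 4.32 pos [ 0.5006 -0.3694  0.1255] yaw -22.25 tilt [ 0.0031 -0.0026 -1.    ] w 0.0428 grip 0.0 F [-0.54 -0.24 -0.18]
units to target [-0.007 -0.134  1.351] ('rotz units', np.float64(-0.07960611773574823))
```

Emit:
{"method": "carry_out", "body": {
  "motion": [
    [[0, -0.13, 0.5], [0, 0, -0.07], 0.5],
    [[0, 0, 0.5], [0, 0, 0], 0.5],
    [[0, 0, 0.33], [0, 0, 0], 0.5],
    [[0, 0, 0], [0, 0, 0], 0.5],
    [[0, 0, 0], [0, 0, 0], 0.5],
    [[0, 0, 0], [0, 0, 0], 0.5],
    [[0, 0, 0], [0, 0, 0], 0.5]
  ]
}}

```text
time_s: 4.9
position: [0.5031, -0.3642, 0.0722]
tool_rot: [0.001, 0.982, -0.188, 0.002]
wrist_force: [0.3, -0.3, 0.6]
width: 0.0427
grip_force: 0.0
```

```bash
python3 - <<'E'
from h import *
plan([.5025,-.3645,.0715],-21.7)
s=grab_frame("scene"); save(s,"atpin.png",(310,150,410,240),6)
E
```

```text
t 4.9 pos [ 0.5031 -0.3642  0.0722] yaw -21.73 tilt [ 0.0032 -0.0023 -1.    ] w 0.0427 grip 0.0 F [ 0.27 -0.26  0.61]
units to target [-0.012  0.012  0.017] ('rotz units', np.float64(-0.0040897939158642035))
```

View pics/atpin.png

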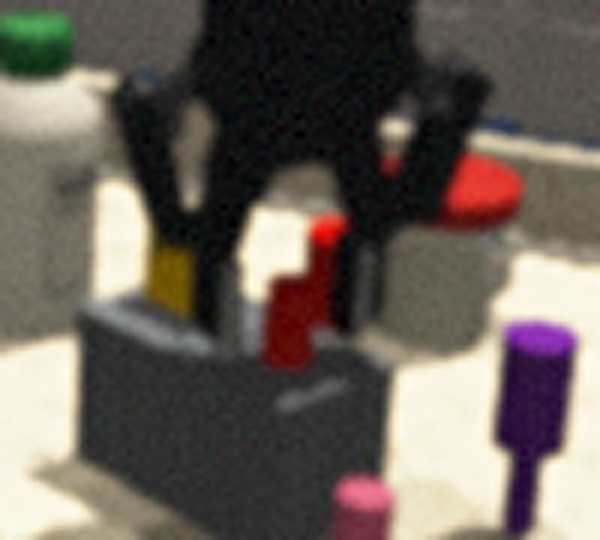

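The red pin (290,320) stands between the fingers (225 and 360). Closing.

Emit:
{"method": "carry_out", "body": {
  "motion": [
    [[0, 0, 0], [0, 0, 0], 0.2],
    [[0, 0, 0], [0, 0, 0], 0],
    [[0, 0, 0], [0, 0, 0], 0],
    [[0, 0, 0], [0, 0, 0], 0],
    [[0, 0, 0], [0, 0, 0], 0],
    [[0, 0, 0], [0, 0, 0], 0],
    [[0, 0, 0], [0, 0, 0], 0],
    [[0, 0, 0], [0, 0, 0], 0],
    [[0, 0, 0], [0, 0, 0], 0],
    [[0, 0, 0], [0, 0, 0], 0]
  ],
  "force": 30
}}

```text
time_s: 5.78
position: [0.5021, -0.364, 0.071]
tool_rot: [0.001, 0.982, -0.189, 0.001]
wrist_force: [-0.9, -0.8, 5.7]
width: 0.0186
grip_force: 30.2
```

```bash
python3 - <<'E'
from h import *
plan([.5025,-.3645,.16],-21.7)
E
```

```text
t 5.78 pos [ 0.5021 -0.364   0.071 ] yaw -21.74 tilt [ 0.0011 -0.0015 -1.    ] w 0.0186 grip 30.2 F [-0.91 -0.82  5.68]
units to target [ 0.016  0.01  -2.225] ('rotz units', np.float64(-0.006263647954336163))
```

Emit:
{"method": "carry_out", "body": {
  "motion": [
    [[0, 0, -0.2], [0, 0, 0], 0],
    [[0, 0, -0.5], [0, 0, 0], 0],
    [[0, 0, -0.5], [0, 0, 0], 0],
    [[0, 0, -0.5], [0, 0, 0], 0],
    [[0, 0, -0.5], [0, 0, 0], 0],
    [[0, 0, 0], [0, 0, 0], 0],
    [[0, 0, 0], [0, 0, 0], 0],
    [[0, 0, 0], [0, 0, 0], 0],
    [[0, 0, 0], [0, 0, 0], 0]
  ]
}}

```text
time_s: 6.53
position: [0.5008, -0.3621, 0.1561]
tool_rot: [-0.001, 0.982, -0.188, -0.002]
wrist_force: [0.6, 0.2, -0.9]
width: 0.0189
grip_force: 29.8
```

```bash
python3 - <<'E'
from h import *
plan([.492,-.188,.12],-21.7)
E
```

```text
t 6.53 pos [ 0.5008 -0.3621  0.1561] yaw -21.71 tilt [-0.0032  0.0026 -1.    ] w 0.0189 grip 29.8 F [ 0.61  0.24 -0.86]
units to target [-1.811 -3.962  0.915] ('rotz units', np.float64(-0.0009225207772973079))
```

Emit:
{"method": "carry_out", "body": {
  "motion": [
    [[-0.3, -0.66, 0], [0, 0, 0], 0],
    [[-0.3, -0.66, 0], [0, 0, 0], 0],
    [[-0.3, -0.66, 0], [0, 0, 0], 0],
    [[-0.3, -0.66, 0], [0, 0, 0], 0],
    [[-0.3, -0.66, 0], [0, 0, 0], 0],
    [[-0.3, -0.66, 0], [0, 0, 0], 0],
    [[0, 0, 0.45], [0, 0, 0], 0],
    [[0, 0, 0.45], [0, 0, 0], 0],
    [[0, 0, 0], [0, 0, 0], 0],
    [[0, 0, 0], [0, 0, 0], 0],
    [[0, 0, 0], [0, 0, 0], 0],
    [[0, 0, 0], [0, 0, 0], 0],
    [[0, 0, 0], [0, 0, 0], 0],
    [[0, 0, 0], [0, 0, 0], 0]
  ]
}}

```text
time_s: 7.7
position: [0.4941, -0.1899, 0.1229]
tool_rot: [0.0, 0.982, -0.189, 0.001]
wrist_force: [0.0, -0.6, -0.2]
width: 0.0186
grip_force: 29.8
```

```bash
python3 - <<'E'
from h import *
plan([.492,-.188,.075],-21.7)
t=grab_frame("top");s=grab_frame("scene")
a=cv2.resize(t["pixels"][170:270,240:340,::-1],None,fx=4,fy=4);b=cv2.resize(s["pixels"][180:280,245:345,::-1],None,fx=4,fy=4)
cv2.imwrite("pics/abovehole.png",np.hstack([a,b]))
E
```

```text
t 7.7 pos [ 0.4941 -0.1899  0.1229] yaw -21.76 tilt [ 1.4e-03 -5.0e-04 -1.0e+00] w 0.0186 grip 29.8 F [ 0.03 -0.55 -0.24]
units to target [-0.068 -0.025  1.196] ('rotz units', np.float64(-0.008349092031566635))
```

View pics/abovehole.png

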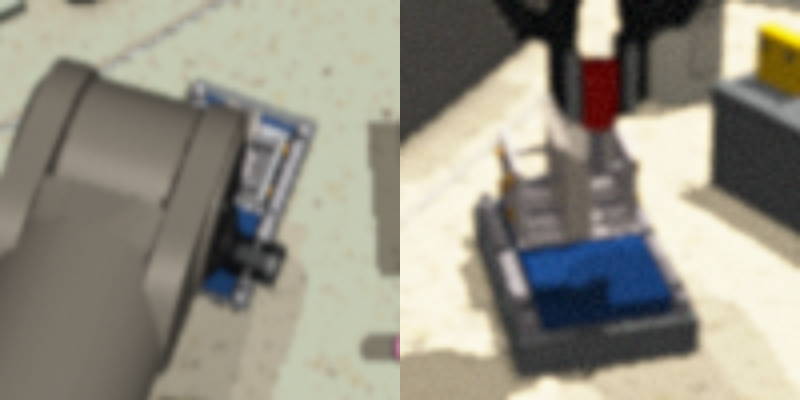

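```bash
python3 - <<'E'
from h import *
from scipy.optimize import least_squares
Q=[];H=[];hc=(294.35,250.43)
for i in range(3):
    s=grab_frame("scene");P=cloud(s)
    m=mask(s,"red",(285,190,306,220))&(s["depth"]>0); m=cv2.erode(m.astype(np.uint8),np.ones((2,2)))>0; Q.append(P[m])
q=np.vstack(Q);o=get_obs();print(len(q),q[:,2].min(),q[:,2].max(),o["position"])
q=q[(q[:,2]<np.percentile(q[:,2],85))]
r=least_squares(lambda c:np.hypot(q[:,0]-c[0],q[:,1]-c[1])-.010,[.495,-.19],loss="soft_l1",f_scale=.002); print("axis",r.x,np.abs(r.fun).mean())
B=mask(s,"blue",(268,232,312,266)); b=P[B&(s["depth"]>0)]; k=b[b[:,2]>.02]
A=np.c_[k[:,:2],np.ones(len(k))]; pl=np.linalg.lstsq(A,k[:,2],rcond=None)[0]; z=pl@[.49,-.188,1]; print("blue z",z,pl, toplane(s,[hc],z))
print("rails/base z",np.median(P[262:268,282:300,2]))
for z in(o["position"][2]+.005,):
    c=uvof(mask(s,"red",(285,190,306,220))).mean(0); print(c,toplane(s,[c],o["position"][2]+.011))
E
```

```text
326 0.11899505410492504 0.14924716330236867 [ 0.49363558 -0.18946878  0.12225242]
axis [ 0.49416337 -0.18904052] 0.0008129226070153757
blue z 0.02997670690904369 [ 0.03728554 -0.00968763  0.00988552] [[ 0.49200315 -0.18977657  0.02997671]]
rails/base z 0.0166072136381432
[294.38518519 203.1037037 ] [[ 0.49232404 -0.19003746  0.13325242]]
```

```bash
python3 - <<'E'
from h import *
plan([.492,-.1885,.069],-21.7)
E
```

```text
t 7.95 pos [ 0.4936 -0.1895  0.1223] yaw -21.73 tilt [ 3.e-04 -1.e-04 -1.e+00] w 0.019 grip 29.8 F [-0.18 -0.68 -0.8 ]
units to target [-0.047 -0.007  1.331] ('rotz units', np.float64(-0.004271870818463612))
```

Emit:
{"method": "carry_out", "body": {
  "motion": [
    [[-0.047, -0.007, 0.35], [0, 0, 0], 0],
    [[0, 0, 0.35], [0, 0, 0], 0],
    [[0, 0, 0.35], [0, 0, 0], 0],
    [[0, 0, 0.28], [0, 0, 0], 0],
    [[0, 0, 0], [0, 0, 0], 0],
    [[0, 0, 0], [0, 0, 0], 0],
    [[0, 0, 0], [0, 0, 0], 0],
    [[0, 0, 0], [0, 0, 0], 0],
    [[0, 0, 0], [0, 0, 0], 0],
    [[0, 0, 0], [0, 0, 0], 0]
  ]
}}

```text
time_s: 8.78
position: [0.4925, -0.1887, 0.0696]
tool_rot: [0.0, 0.982, -0.188, 0.001]
wrist_force: [-0.5, 1.1, -0.7]
width: 0.0188
grip_force: 29.8
```

```bash
python3 - <<'E'
from h import *
plan([.492,-.1885,.056],-21.7)
s=grab_frame("scene"); save(s,"nearhole.png",(265,205,325,275),8)
E
```

```text
t 8.78 pos [ 0.4925 -0.1887  0.0696] yaw -21.73 tilt [ 1.4e-03 -5.0e-04 -1.0e+00] w 0.0188 grip 29.8 F [-0.47  1.11 -0.66]
units to target [-0.013  0.001  0.341] ('rotz units', np.float64(-0.0038629018338916313))
```

View pics/nearhole.png

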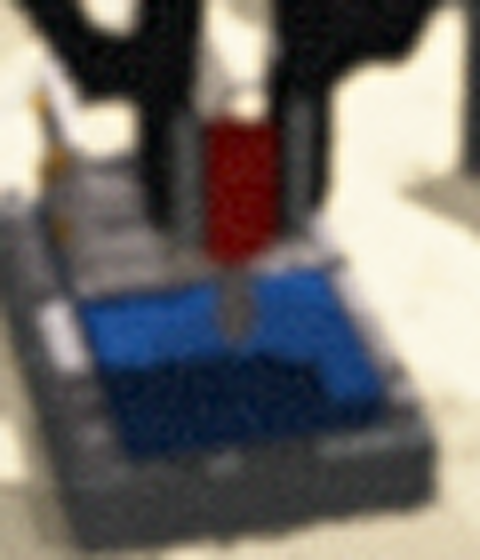

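The shank tip (237,340 in the crop, full 294.6,247.5) hangs right over the hole (294.4,250.4). I lower it gently.

Emit:
{"method": "carry_out", "body": {
  "motion": [
    [[-0.01, 0, 0.07], [0, 0, 0], 0],
    [[0, 0, 0.07], [0, 0, 0], 0],
    [[0, 0, 0.07], [0, 0, 0], 0],
    [[0, 0, 0.07], [0, 0, 0], 0],
    [[0, 0, 0.07], [0, 0, 0], 0],
    [[0, 0, 0], [0, 0, 0], 0],
    [[0, 0, 0], [0, 0, 0], 0],
    [[0, 0, 0], [0, 0, 0], 0],
    [[0, 0, 0], [0, 0, 0], 0]
  ]
}}

```text
time_s: 9.58
position: [0.4917, -0.1884, 0.055]
tool_rot: [0.0, 0.982, -0.188, 0.0]
wrist_force: [-0.3, 0.6, -1.3]
width: 0.0191
grip_force: 29.8
```

```bash
python3 - <<'E'
from h import *
plan([.492,-.1885,.037],-21.7)
E
```

```text
t 9.58 pos [ 0.4917 -0.1884  0.055 ] yaw -21.72 tilt [ 3.e-04 -2.e-04 -1.e+00] w 0.0191 grip 29.8 F [-0.34  0.57 -1.25]
units to target [0.007 0.    0.451] ('rotz units', np.float64(-0.00333066349180404))
```

It has entered with no force. Continuing.

Emit:
{"method": "carry_out", "body": {
  "motion": [
    [[0, 0, 0.07], [0, 0, 0], 0],
    [[0, 0, 0.07], [0, 0, 0], 0],
    [[0, 0, 0.07], [0, 0, 0], 0],
    [[0, 0, 0.07], [0, 0, 0], 0],
    [[0, 0, 0.07], [0, 0, 0], 0],
    [[0, 0, 0.05], [0, 0, 0], 0],
    [[0, 0, 0], [0, 0, 0], 0],
    [[0, 0, 0], [0, 0, 0], 0],
    [[0, 0, 0], [0, 0, 0], 0],
    [[0, 0, 0], [0, 0, 0], 0]
  ]
}}

```text
time_s: 10.42
position: [0.4917, -0.1884, 0.0391]
tool_rot: [0.0, 0.982, -0.188, 0.0]
wrist_force: [0.3, 0.5, -0.2]
width: 0.019
grip_force: 29.8
```

```bash
python3 - <<'E'
from h import *
plan([.492,-.1885,.037],-21.7)
E
```

```text
t 10.42 pos [ 0.4917 -0.1884  0.0391] yaw -21.72 tilt [ 4.e-04 -2.e-04 -1.e+00] w 0.019 grip 29.8 F [ 0.32  0.48 -0.23]
units to target [0.007 0.    0.052] ('rotz units', np.float64(-0.0034804491281098505))
```

Emit:
{"method": "carry_out", "body": {
  "motion": [
    [[0, 0, 0], [0, 0, 0], 0.5],
    [[0, 0, 0], [0, 0, 0], 0.5],
    [[0, 0, 0], [0, 0, 0], 0.5],
    [[0, 0, 0], [0, 0, 0], 0.5],
    [[0, 0, 0], [0, 0, 0], 0.5],
    [[0, 0, 0], [0, 0, 0], 0.5],
    [[0, 0, -0.4], [0, 0, 0], 0.5],
    [[0, 0, -0.7], [0, 0, 0], 0.5],
    [[0, 0, -0.8], [0, 0, 0], 0.5],
    [[0, 0, -0.8], [0, 0, 0], 0.5],
    [[0, 0, -0.6], [0, 0, 0], 0.5],
    [[0, 0, 0], [0, 0, 0], 0.5],
    [[0, 0, 0], [0, 0, 0], 0.5],
    [[0, 0, 0], [0, 0, 0], 0.5],
    [[0, 0, 0], [0, 0, 0], 0.5],
    [[0, 0, 0], [0, 0, 0], 0.5]
  ]
}}

```text
time_s: 11.75
position: [0.4904, -0.1879, 0.1692]
tool_rot: [-0.0, 0.982, -0.188, -0.002]
wrist_force: [-0.1, -0.3, -0.2]
width: 0.0425
grip_force: 0.0
```

```bash
python3 - <<'E'
from h import *
plan([.557,-.362,.17],1)
s=grab_frame("scene"); P=cloud(s); save(s,"pinhome.png",(255,170,365,280),5)
m=mask(s,"red",(280,215,306,260))&(s["depth"]>0); q=P[m]; print(len(q),np.percentile(q[:,2],[2,98]),q.mean(0))
t=grab_frame("top")
m=mask(t,"yel",(345,190,362,216)); print(m.sum())
E
```

```text
t 11.75 pos [ 0.4904 -0.1879  0.1692] yaw -21.72 tilt [-0.0034  0.0012 -1.    ] w 0.0425 grip 0.0 F [-0.12 -0.34 -0.17]
units to target [ 3.157  3.427 -0.031] ('rotz units', np.float64(-3.3046168638665505))
145 [0.03477786 0.06375304] [ 0.48690281 -0.18535806  0.05224796]
67
```

View pics/pinhome.png

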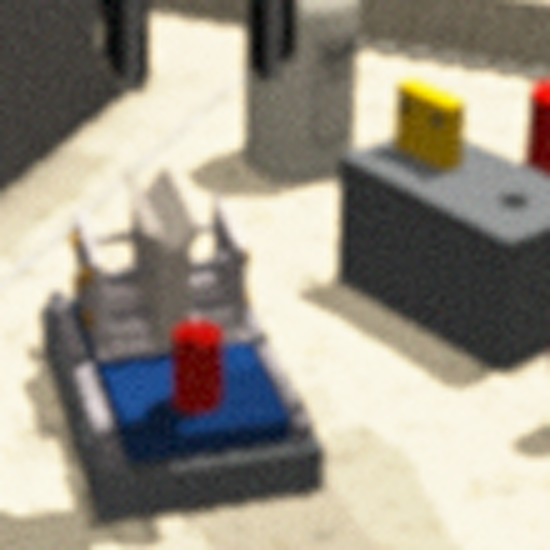

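The pin's red head (198,365) sits flat on the blue carriage, measured from z≈0.035 to 0.064, so it is home. Next the feeler (430,125).

Emit:
{"method": "carry_out", "body": {
  "motion": [
    [[0, 0, 0], [0, 0, -0.86], 0.5],
    [[0, 0, 0], [0, 0, -0.86], 0.5],
    [[0, 0, 0], [0, 0, -0.86], 0.5],
    [[0, 0, 0], [0, 0, -0.87], 0.5],
    [[0.305, 0.88, 0], [0, 0, 0], 0.5],
    [[0.305, 0.88, 0], [0, 0, 0], 0.5],
    [[0.305, 0.88, 0], [0, 0, 0], 0.5],
    [[0.305, 0.88, 0], [0, 0, 0], 0.5],
    [[0.305, 0.88, 0], [0, 0, 0], 0.5],
    [[0, 0, 0.6], [0, 0, 0], 0.5],
    [[0, 0, 0.5], [0, 0, 0], 0.5],
    [[0, 0, 0], [0, 0, 0], 0.5],
    [[0, 0, 0], [0, 0, 0], 0.5],
    [[0, 0, 0], [0, 0, 0], 0.5],
    [[0, 0, 0], [0, 0, 0], 0.5],
    [[0, 0, 0], [0, 0, 0], 0.5],
    [[0, 0, 0], [0, 0, 0], 0.5],
    [[0, 0, 0], [0, 0, 0], 0.5]
  ]
}}

```text
time_s: 13.35
position: [0.5591, -0.3621, 0.128]
tool_rot: [0.001, 1.0, 0.018, 0.001]
wrist_force: [-0.6, -0.3, 0.7]
width: 0.0427
grip_force: 0.0
```

```bash
python3 - <<'E'
from h import *
plan([.5575,-.362,.072],2)
E
```

```text
t 13.35 pos [ 0.5591 -0.3621  0.128 ] yaw 2.01 tilt [ 0.0014 -0.001  -1.    ] w 0.0427 grip 0.0 F [-0.63 -0.28  0.65]
units to target [-0.041 -0.007  1.4  ] ('rotz units', np.float64(0.0021398763708623376))
```

Emit:
{"method": "carry_out", "body": {
  "motion": [
    [[-0.03, 0, 0.5], [0, 0, 0], 0.5],
    [[0, 0, 0.5], [0, 0, 0], 0.5],
    [[0, 0, 0.35], [0, 0, 0], 0.5],
    [[0, 0, 0], [0, 0, 0], 0.5],
    [[0, 0, 0], [0, 0, 0], 0.5],
    [[0, 0, 0], [0, 0, 0], 0.5],
    [[0, 0, 0], [0, 0, 0], 0],
    [[0, 0, 0], [0, 0, 0], 0],
    [[0, 0, 0], [0, 0, 0], 0],
    [[0, 0, 0], [0, 0, 0], 0],
    [[0, 0, 0], [0, 0, 0], 0],
    [[0, 0, 0], [0, 0, 0], 0],
    [[0, 0, 0], [0, 0, 0], 0],
    [[0, 0, 0], [0, 0, 0], 0],
    [[0, 0, 0], [0, 0, 0], 0]
  ],
  "force": 40
}}

```text
time_s: 14.6
position: [0.5583, -0.3626, 0.0743]
tool_rot: [0.001, 1.0, 0.017, 0.001]
wrist_force: [-0.1, -0.4, 5.8]
width: 0.0113
grip_force: 40.5
```

```bash
python3 - <<'E'
from h import *
plan([.5575,-.362,.16],2)
s=grab_frame("scene");P=cloud(s); m=mask(s,"yel",(325,175,352,208))&(s["depth"]>0); print(m.sum(),np.percentile(P[m],[2,50,98],axis=0))
E
```

```text
t 14.6 pos [ 0.5583 -0.3626  0.0743] yaw 2.0 tilt [ 0.0022 -0.0014 -1.    ] w 0.0113 grip 40.5 F [-0.15 -0.35  5.83]
units to target [-0.015 -0.014 -2.142] ('rotz units', np.float64(-0.0002511049276476129))
89 [[ 0.53808415 -0.37916025  0.0650725 ]
 [ 0.54070443 -0.35892481  0.08289007]
 [ 0.55461595 -0.35477876  0.09977292]]
```

Emit:
{"method": "carry_out", "body": {
  "motion": [
    [[0, 0, -0.3], [0, 0, 0], 0],
    [[0, 0, -0.4], [0, 0, 0], 0],
    [[0, 0, -0.5], [0, 0, 0], 0],
    [[0, 0, -0.5], [0, 0, 0], 0],
    [[0, 0, -0.5], [0, 0, 0], 0],
    [[0, 0, -0.5], [0, 0, 0], 0],
    [[0, 0, -0.4], [0, 0, 0], 0],
    [[0, 0, 0], [0, 0, 0], 0],
    [[0, 0, 0], [0, 0, 0], 0],
    [[0, 0, 0], [0, 0, 0], 0],
    [[0, 0, 0], [0, 0, 0], 0]
  ]
}}

```text
time_s: 15.57
position: [0.5563, -0.3615, 0.1947]
tool_rot: [-0.001, 1.0, 0.017, -0.002]
wrist_force: [0.0, 0.1, -1.0]
width: 0.0114
grip_force: 39.7
```

```bash
python3 - <<'E'
from h import *
plan([.5575,-.2142,.2],-21.7)
E
```

```text
t 15.57 pos [ 0.5563 -0.3615  0.1947] yaw 2.0 tilt [-0.0037  0.0021 -1.    ] w 0.0114 grip 39.7 F [ 0.02  0.11 -1.02]
units to target [ 0.158 -3.678 -0.126] ('rotz units', np.float64(3.447016175695363))
```

Emit:
{"method": "carry_out", "body": {
  "motion": [
    [[0, 0, 0], [0, 0, 0.86], 0],
    [[0, 0, 0], [0, 0, 0.86], 0],
    [[0, 0, 0], [0, 0, 0.86], 0],
    [[0, 0, 0], [0, 0, 0.867], 0],
    [[-0.267, -0.686, 0], [0, 0, 0], 0],
    [[-0.267, -0.686, 0], [0, 0, 0], 0],
    [[-0.267, -0.686, 0], [0, 0, 0], 0],
    [[-0.267, -0.686, 0], [0, 0, 0], 0],
    [[-0.267, -0.686, 0], [0, 0, 0], 0],
    [[0, 0, 0], [0, 0, 0], 0],
    [[0, 0, 0], [0, 0, 0], 0],
    [[0, 0, 0], [0, 0, 0], 0],
    [[0, 0, 0], [0, 0, 0], 0],
    [[0, 0, 0], [0, 0, 0], 0],
    [[0, 0, 0], [0, 0, 0], 0],
    [[0, 0, 0], [0, 0, 0], 0]
  ]
}}

```text
time_s: 16.9
position: [0.5583, -0.2159, 0.1967]
tool_rot: [0.0, 0.982, -0.189, -0.0]
wrist_force: [0.1, 0.7, -1.3]
width: 0.0113
grip_force: 39.7
```

```bash
python3 - <<'E'
from h import *
plan([.5575,-.2142,.17],-21.7)
s=grab_frame("scene");P=cloud(s)
m=mask(s,"yel",(255,130,315,215))&(s["depth"]>0); q=P[m]; u=uvof(m); print(m.sum(),u.min(0),u.max(0),u.mean(0),np.percentile(q,[2,50,98],axis=0))
save(s,"abovemouth.png",(245,130,325,275),4); print(get_obs()["position"])
E
```

```text
t 16.9 pos [ 0.5583 -0.2159  0.1967] yaw -21.8 tilt [-3.e-04 -2.e-04 -1.e+00] w 0.0113 grip 39.7 F [ 0.09  0.67 -1.28]
units to target [-0.035 -0.032  0.667] ('rotz units', np.float64(-0.014320763215791855))
134 [283. 145.] [291. 166.] [287.42537313 156.28358209] [[ 0.53825045 -0.46878263  0.03549032]
 [ 0.54116291 -0.20869707  0.20649604]
 [ 0.90994506 -0.20322428  0.22164173]]
[ 0.55838766 -0.21564594  0.19671983]
```

View pics/abovemouth.png

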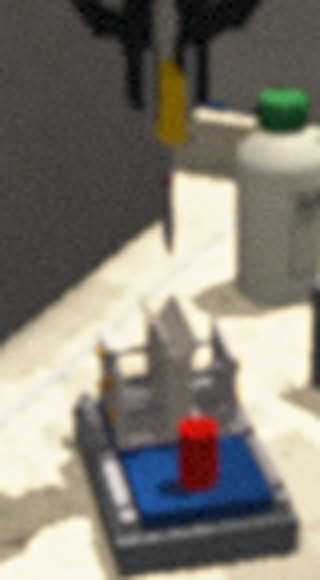

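The feeler hangs upright. The red line is at crop (167,182), the tip at (169,252), right above the plates' mouth at (170,320). Measured handle height agrees with the tip lying 70 mm below the TCP.

Emit:
{"method": "carry_out", "body": {
  "motion": [
    [[-0.035, -0.032, 0.3], [0, 0, 0], 0],
    [[0, 0, 0.3], [0, 0, 0], 0],
    [[0, 0, 0.1], [0, 0, 0], 0],
    [[0, 0, 0.1], [0, 0, 0], 0],
    [[0, 0, 0.1], [0, 0, 0], 0],
    [[0, 0, 0.1], [0, 0, 0], 0],
    [[0, 0, 0], [0, 0, 0], 0],
    [[0, 0, 0], [0, 0, 0], 0],
    [[0, 0, 0], [0, 0, 0], 0],
    [[0, 0, 0], [0, 0, 0], 0],
    [[0, 0, 0], [0, 0, 0], 0]
  ]
}}

```text
time_s: 17.87
position: [0.558, -0.2133, 0.1573]
tool_rot: [0.0, 0.982, -0.188, 0.0]
wrist_force: [0.1, 0.2, -0.8]
width: 0.011
grip_force: 39.7
```

```bash
python3 - <<'E'
from h import *
plan([.5573,-.2142,.1193],-21.7)
s=grab_frame("scene"); save(s,"atmouth.png",(250,150,320,260),5)
X=lambda z:cv2.projectPoints(np.array([[.5573,-.2142,z]]),cv2.Rodrigues(s["R"])[0],s["t"],s["mtx"],np.array([s["k1"],0,0,0,0.]))[0].ravel()
z=get_obs()["position"][2]-.0703
for h in(0,.04,.062,.096): print(h,((X(z+h)-[250,150])*5).round(1))
E
```

```text
t 17.87 pos [ 0.558  -0.2133  0.1573] yaw -21.7 tilt [ 7.e-04 -3.e-04 -1.e+00] w 0.011 grip 39.7 F [ 0.09  0.23 -0.81]
units to target [-0.009  0.028  0.95 ] ('rotz units', np.float64(-6.83570273782578e-05))
0 [179.8 296.3]
0.04 [178.9 207.9]
0.062 [178.4 157.6]
0.096 [177.6  77.7]
```

View pics/atmouth.png

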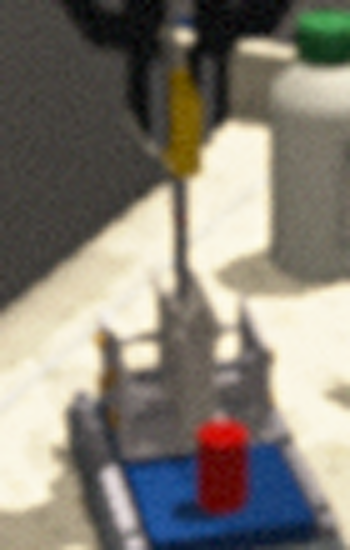

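The tip has entered the flared mouth at (183,285), with the red line at (181,215) close to the prediction. Sliding down slowly.

Emit:
{"method": "carry_out", "body": {
  "motion": [
    [[0, 0.02, 0.08], [0, 0, 0], 0],
    [[0, 0, 0.08], [0, 0, 0], 0],
    [[0, 0, 0.08], [0, 0, 0], 0],
    [[0, 0, 0.08], [0, 0, 0], 0],
    [[0, 0, 0.08], [0, 0, 0], 0],
    [[0, 0, 0], [0, 0, 0], 0],
    [[0, 0, 0], [0, 0, 0], 0],
    [[0, 0, 0], [0, 0, 0], 0],
    [[0, 0, 0], [0, 0, 0], 0]
  ]
}}

```text
time_s: 18.67
position: [0.5576, -0.214, 0.1405]
tool_rot: [0.0, 0.982, -0.188, 0.0]
wrist_force: [2.2, -1.2, -2.3]
width: 0.0111
grip_force: 39.6
```

```bash
python3 - <<'E'
from h import *
plan([.5573,-.2142,.1193],-21.7)
E
```

```text
t 18.67 pos [ 0.5576 -0.214   0.1405] yaw -21.7 tilt [ 0.e+00 -1.e-04 -1.e+00] w 0.0111 grip 39.6 F [ 2.21 -1.22 -2.31]
units to target [-0.004  0.008  0.529] ('rotz units', np.float64(-4.45785629814064e-05))
```

Emit:
{"method": "carry_out", "body": {
  "motion": [
    [[0, 0, 0.08], [0, 0, 0], 0],
    [[0, 0, 0.08], [0, 0, 0], 0],
    [[0, 0, 0.08], [0, 0, 0], 0],
    [[0, 0, 0.08], [0, 0, 0], 0],
    [[0, 0, 0.08], [0, 0, 0], 0],
    [[0, 0, 0.08], [0, 0, 0], 0],
    [[0, 0, 0.05], [0, 0, 0], 0],
    [[0, 0, 0], [0, 0, 0], 0],
    [[0, 0, 0], [0, 0, 0], 0],
    [[0, 0, 0], [0, 0, 0], 0],
    [[0, 0, 0], [0, 0, 0], 0],
    [[0, 0, 0], [0, 0, 0], 0]
  ]
}}

```text
time_s: 19.67
position: [0.557, -0.2138, 0.1189]
tool_rot: [-0.0, 0.982, -0.188, -0.001]
wrist_force: [1.1, -0.6, -3.2]
width: 0.0115
grip_force: 39.5
```

```bash
python3 - <<'E'
from h import *
plan([.5573,-.2142,.1193],-21.7)
s=grab_frame("scene"); save(s,"down.png",(250,160,320,260),5)
P=cloud(s);m=mask(s,"yel",(275,160,300,205))&(s["depth"]>0); print(m.sum(),np.percentile(P[m][:,2],[2,95]))
m=mask(s,"red",(283,235,306,260))&(s["depth"]>0); print(np.percentile(P[m][:,2],[2,98]),P[m].mean(0))
E
```

```text
t 19.67 pos [ 0.557  -0.2138  0.1189] yaw -21.7 tilt [-1.3e-03  5.0e-04 -1.0e+00] w 0.0115 grip 39.5 F [ 1.15 -0.63 -3.23]
units to target [ 0.012  0.007 -0.009] ('rotz units', np.float64(-0.00016614187197737512))
111 [0.11423064 0.14395951]
[0.0348362  0.06399255] [ 0.48647211 -0.18509186  0.05183495]
```

View pics/down.png

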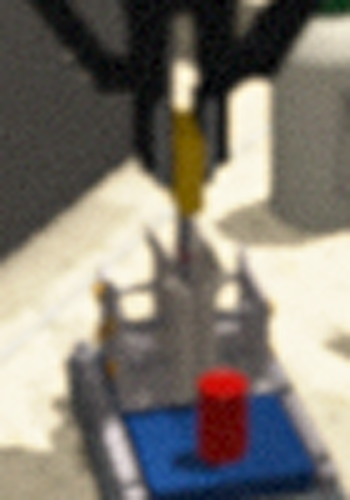

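The red line (185,257) shows at the plates' top edges. The handle measures 0.114–0.144 m as expected, so the tip is about 0.049. The pin is unchanged. I let it settle, then hand in.

Emit:
{"method": "carry_out", "body": {
  "motion": [
    [[0, 0, 0], [0, 0, 0], 0],
    [[0, 0, 0], [0, 0, 0], 0],
    [[0, 0, 0], [0, 0, 0], 0],
    [[0, 0, 0], [0, 0, 0], 0],
    [[0, 0, 0], [0, 0, 0], 0],
    [[0, 0, 0], [0, 0, 0], 0],
    [[0, 0, 0], [0, 0, 0], 0],
    [[0, 0, 0], [0, 0, 0], 0]
  ]
}}

```text
time_s: 20.38
position: [0.557, -0.2138, 0.1195]
tool_rot: [-0.0, 0.982, -0.188, -0.0]
wrist_force: [-1.6, 1.0, -4.0]
width: 0.0113
grip_force: 39.4
```

```bash
python3 - <<'E'
from h import *
plan([.5573,-.2142,.1193],-21.7)
print(job_done())
E
```

```text
t 20.38 pos [ 0.557  -0.2138  0.1195] yaw -21.7 tilt [-9.e-04  3.e-04 -1.e+00] w 0.0113 grip 39.4 F [-1.57  0.96 -3.97]
units to target [0.01  0.008 0.006] ('rotz units', np.float64(-0.00025976794407340457))
the job is handed in; nothing more can be done
None
```

I handed the job in at 20.4 s: by my measurements the pin is home and released, and the feeler is gripped and still between the plates with its red line at their top edges; the plates' pressure on the blade was not measured directly, and no verdict came back.

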